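# Index the plaque slide one notch

### The arm

A 6-joint arm with a two-finger parallel gripper is mounted at the origin on the work surface. World frame = base frame: x ahead of the robot, y to its left, z up, the work surface at z = 0. Lengths are in m, angles in rad, forces in N, time in s.
With the tool pointing down it reaches from about 0.35 to 0.775 m from the base axis. Payload 5.5 kg.
Tool frame: the origin (TCP) lies on the centre line of the jaws, within the pads' length; the fingertips stand 8 mm ahead of it and the grasp point (between the pads) lies 11 mm behind it; z points along the fingers, y is the direction in which the jaws open and shut (so a half turn about z gives the same grasp; the last joint's range is limited). The gripper opens to 85 mm and grips with 20 to 120 N. Pads are 22 mm wide; open, the fingers measure 114 mm over their backs; the gripper's body (76 mm by 85 mm) begins 54 mm behind the grasp point. The pads swing forward as they close: fully open they stand 13 mm farther back than shut.
Start: joints at [1.056, 0.313, 0.046, 1.304, 0, 1.431], TCP at [0.211, 0.535, 0.239] pointing down, gripper open.
Joint ranges: [-2.76, 2.76], [-0.86, 1.69], [-1.03, 1.26], [-2.2, 2.34], [-1.47, 1.5], [-3.14, 3.14]. Speed limits (rad/s): [2.57, 2.57, 3.14, 3.14, 3.14, 3.14].

### API

Orientations are given as a unit quaternion [w, x, y, z].
In Python, from workcell import env gives the robot as it stands. The module is installed in compiled form; this text tells all that it offers.
- The arm moves only by the tool play_rows, never from a script. Its argument "steps" is a list of rows, each an object with "claw": the closure in counts, from 0 (fully open) to 255 (shut); "dp": the shift along the tool's x, y, z in m, a list of three; "angular": the turn, a rotation vector about the tool's x, y, z in degrees, a list of three. In form: [{"claw": claw, "dp": [dx, dy, dz], "angular": [wx, wy, wz]}, ...]. A call has exactly 8 rows; each row shifts and turns the commanded pose from where the row before left it, along the tool's axes as they then stand; what a row does not reach is not made up. A row lasts 1/12 s, in which the tool goes at most 41.7 mm and 7.16 degrees, less where a joint would pass 70% of its speed; a pose out of reach is approached as far as the arm can. A call is refused whole if a number of a shift passes 0.0417 or a number of a turn 7.16, either way. A call with a gripper value outside its range is refused whole. The fingers move at their own pace and stop on an object; "force" is the grip in N (left out, the last holds). Time passes only in rows, so rows that do not move let the fingers close, or fill a call up. It gives the time, the measured TCP pose, the force and the opening at its end, in the units of the state.
- env.get_state(): the state, without advancing time (a new reading comes with each control period).
- env.read_camera(name): name is "side" or "top" or "wrist"; returns (picture, depth): 400x640x3 uint8, red, green, blue; 400x640 float32, m along the optical axis (not along the pixel's ray), 0 where there is no reading.
- env.calibration(name): a dict with "fx", "fy", "cx", "cy" (pixels), "world_from_camera" (4x4, takes a point from camera to world coordinates); the wrist camera has in their place "hand_eye" (4x4, takes a point from camera to tool coordinates, whose origin is the TCP and whose axes are the flange's). Camera axes: x right, y down, z forward; pixel columns grow to the right and rows downward; lengths in m; the calibration is good to about 2 mm. A picture is of the moment at which its call begins: read the wrist's pose just before it. calibration takes no time and is no camera call.
- env.hand_in(): hands the job in, once; it reports no verdict.
The state is a dict: "clock": time; "joint_pos": joint angles; "qvel": joint speeds; "tau": joint torques, N m; "tcp_pos": TCP position; "orientation": TCP orientation; "wrist_force": force on the tool from outside, world axes, zero at the start; "ft_torque": the same for the moment, N m; "finger_gap": finger opening in m.
Only numpy, scipy, OpenCV 4.12 (cv2) and the standard library are available. Lean on these libraries where they do the work, as an engineer would, in place of code of your own. Each camera call takes 0.05 s, during which the arm holds its last target. There are 200 camera calls.

### The job

Advance the plaque carriage on the gluing slide by exactly one notch toward the end of the bed with the round post (the robot's left): pull the T-handle of the spring plunger out, slide the carriage off its notch, and let the plunger spring fully home in the very next notch, without running past it. The notch cannot be seen: feel for it. Keep the plaque lying in its nest, leave the glue bottle, tape roll and dark wooden frame alone, and let go at the end.

Things in the scene. Friction and masses are not known exactly. Their poses are not given: they have to be found in the camera images.
- bed: The fixed slide: plywood base 200 (x) x 440 (y) x 18 mm with an aluminium rail. Origin: on the table, 10 mm nearer the robot than the base's centre. y: direction of sliding, +y toward the round post (48 mm wide, 130 mm tall, at x +40, y +198 mm). -x: the side facing the robot, where the T-handle sticks out. z up. Turned by up to 0.27 rad.
- carriage (a joint): Carriage position along the bed's +y, m; 0 (within 2 mm) in its first notch. The next notch is anywhere from 0.050 to 0.070 (differs every time, hidden), the one after it 0.052 further. Friction 2 to 4 N. The carriage is a plywood plate 164 x 164 mm, top 84 mm above the table, with 5 mm high lips around the plaque; the plunger is mounted under the middle of its -x edge.
- plunger (a joint): How far the plunger is pulled out toward the bed's -x, m. 0: home in a notch, carriage locked (2 mm play). Over 0.012: carriage free. 0.024: end of travel. Let go between notches, its pin rides on a smooth bar (reads 0.012) and moves easily with the carriage; at the next notch it snaps in to 0 by itself and stops the carriage. Its spring draws it in, 4 N at 0 to 10 N at 0.024.
- handle (a point): Centre of the plunger's T-handle: level black bar 14 mm thick, 100 mm long along the bed's y, 60 mm above the table. A level stem 12 mm thick runs from its middle toward +x; a free gap 44 mm long lies between bar and carriage front (7 to 51 mm to +x of this point, plunger home), open above, so fingers can straddle the stem and hook the bar from behind or push the stem sideways. Moves along.
- nest (a point): Centre of the carriage's top face, where the plaque lies; 84 mm above the table, moves with the carriage.
- plaque: Loose square plywood plaque 150 x 150 x 6 mm with 6 mm high dark wall strips on it, lying in the nest of the carriage (top of strips 96 mm above the table). Origin: centre of its underside.
- glue: Glue bottle, 58 mm wide, 145 mm tall, standing on the table: leave alone. Origin: centre of its foot.
- tape: Roll of paper tape, 90 mm wide, 24 mm high, lying on the table: leave alone. Origin: centre of its underside.
- frame: Dark wooden wall frame, an open rectangle 90 x 70 x 14 mm, lying on the table: leave alone. Origin: centre of its underside.
Things that resemble listed ones, but are neither listed nor needed, are in the scene too. There is more than one size of the plaque; the one meant has the size given above.

How it is judged:
By the outcome, as a careful person would: the job done as asked, in the order asked, and still so for the second after the job is handed in, with the robot touching nothing.
It also fails if it takes over 38 s, if anything falls off the work surface, if the arm or the gripper's body presses on something with over 40 N, if the wrist force passes 120 N, or if a joint passes its speed limit or range.

## Working session

There is one attempt and no reset: what is moved stays moved. The work goes in short steps, Python scripts to look and compute and a tool call to move; the robot and the scene stay as the last step left them, time stands still between calls to the robot, and variables do not carry over. Pictures are saved under pics/ and viewed, about 8 in all and at most 12, crops included, and the job is handed in when it is done.

Besides the shell and the picture viewer there is one more tool, called after ">>>" as a command line: name --argument value ..., lists and objects as JSON in quotes. play_rows: Moves the arm, as the interface text tells. Its arguments: {"type":"object","properties":{"steps":{"type":"array","items":{"type":"object","properties":{"claw":{"type":"number"},"dp":{"type":"array","items":{"type":"number"}},"angular":{"type":"array","items":{"type":"number"}}}}},"force":{"type":"number"}},"required":["steps"]}

```bash
mkdir -p pics; cat > h.py <<'E'
import numpy as np, cv2
from workcell import env
def snap(n,f):
    p,d=env.read_camera(n); np.savez(f'pics/{f}.npz',p=p,d=d); cv2.imwrite(f'pics/{f}.png',p[:,:,::-1]); return p,d
def pts(n,d,T=None):
    c=env.calibration(n); T=c["world_from_camera"] if T is None else T
    v,u=np.mgrid[0:400,0:640]
    P=np.stack([(u-c['cx'])/c['fx']*d,(v-c['cy'])/c['fy']*d,d],-1)
    return P@np.array(T)[:3,:3].T+np.array(T)[:3,3]
E
python3 - <<'E'
from h import *
s=env.get_state(); print(s)
for n in('top','side'): snap(n,n+'0'); print(env.calibration(n))
a=cv2.imread('pics/top0.png');b=cv2.imread('pics/side0.png')
E
```

```text
{'clock': 0.0, 'joint_pos': array([ 1.05642971e+00,  3.14003111e-01,  4.50215975e-02,  1.30358543e+00,
       -2.31452359e-06,  1.43118396e+00]), 'qvel': array([ 2.23620714e-03, -1.01963067e-03,  8.65782247e-04, -8.49464109e-04,
       -8.53774685e-04, -9.48643317e-06]), 'tau': array([ 1.65658636e-03, -4.80622101e+01,  2.98537213e+01,  1.91417034e-02,
        1.56783717e-04,  6.33234137e-06]), 'tcp_pos': array([0.21025801, 0.5346742 , 0.23842473]), 'orientation': array([-2.83259564e-04,  1.86282500e-01,  9.82495825e-01, -8.38771398e-04]), 'wrist_force': array([ 0.62738062,  0.22657131, -0.13610661]), 'ft_torque': array([-0.02095375, -0.01828948, -0.01326893]), 'finger_gap': 0.08550612423008454}
{'fx': 386.08370387299584, 'fy': 386.08370387299584, 'cx': 319.74750735208147, 'cy': 205.46829380408414, 'world_from_camera': array([[ 2.40417822e-02, -9.84571359e-01,  1.73324067e-01,
         3.31435058e-01],
       [-9.99710710e-01, -2.37988813e-02,  3.47978343e-03,
        -6.11147339e-02],
       [ 6.98823815e-04, -1.73357587e-01, -9.84858700e-01,
         1.27031654e+00],
       [ 0.00000000e+00,  0.00000000e+00,  0.00000000e+00,
         1.00000000e+00]])}
{'fx': 429.2104878720088, 'fy': 429.2104878720088, 'cx': 325.33321247758863, 'cy': 207.06639952156408, 'world_from_camera': array([[-0.99479376, -0.06289992,  0.08018087,  0.44858654],
       [-0.10168081,  0.56005043, -0.82219495,  0.79326955],
       [ 0.00681067, -0.82606726, -0.56353039,  0.64739618],
       [ 0.        ,  0.        ,  0.        ,  1.        ]])}
```

View pics/top0.png

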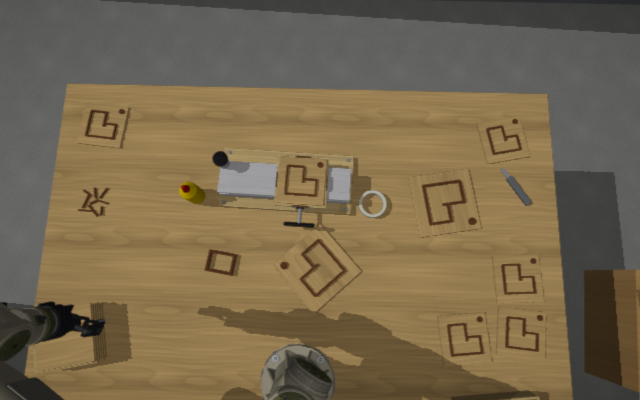

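View pics/side0.png

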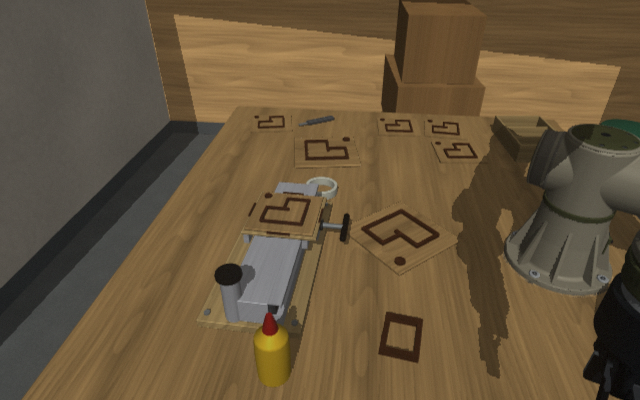

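The top view shows the bed at (285,182), post (220,158), T-handle (299,224) and stem, plaque on the carriage (302,180), glue (190,190), tape (373,204) and frame (221,262). The side view shows the T-handle at (346,228) and the post at (229,290). The big plaques at (318,268) and (446,203) and the small ones at the corners lie on the table and are decoys. The only T-handle is the black bar at top (299,224).

```bash
python3 - <<'E'
from h import *
t=np.load('pics/top0.npz');s=np.load('pics/side0.npz')
def fit(n,z,box,zr):
    P=pts(n,z['d']);m=np.zeros((400,640),bool);m[box[1]:box[3],box[0]:box[2]]=1
    m&=(z['p'].max(-1)<60)&(P[...,2]>zr[0])&(P[...,2]<zr[1]);Q=P[m]
    r=cv2.minAreaRect(Q[:,:2].astype(np.float32))
    c,dr=Q.mean(0),np.linalg.svd(Q[:,:2]-Q[:,:2].mean(0))[2][0]
    print(n,len(Q),'mean',c.round(4),'z98',np.percentile(Q[:,2],[5,50,98]).round(4),'rect',r,'dir',dr, 'ang',np.arctan(-dr[0]/dr[1]))
fit('top',t,(275,215,325,235),(.04,.085)); fit('side',s,(335,205,360,250),(.03,.09))
fit('top',t,(205,145,235,172),(.1,.15))
# bed via lower base edges; carriage plate+plaque top
for n,z in(('top',t),('side',s)):
    P=pts(n,z['d'])
    for zr in((.078,.105),(.010,.026)):
        m=(P[...,2]>zr[0])&(P[...,2]<zr[1])&(P[...,0]>.38)&(P[...,0]<.75)&(abs(P[...,1]-.05)<.28)
        m=cv2.morphologyEx(m.astype(np.uint8),cv2.MORPH_OPEN,np.ones((3,3)))
        k,l,st,_=cv2.connectedComponentsWithStats(m)
        for i in range(1,k):
            if st[i,4]>300: print(n,zr,st[i],cv2.minAreaRect(P[l==i][:,:2].astype(np.float32)),P[l==i].mean(0).round(3))
P=pts('top',t['d']);print('stem',P[212:222,296:304,2].round(3))
a=cv2.resize(t['p'][140:240,200:340],None,fx=5.5,fy=5.5,interpolation=2)[:,:,::-1];cv2.imwrite('pics/c1.png',a)
E
```

```text
top 104 mean [0.4821 0.0074 0.0651] z98 [0.0616 0.065  0.0701] rect ((0.482540488243103, 0.008502203971147537), (0.09194677323102951, 0.011419137008488178), 85.78585815429688) dir [-0.05878264 -0.99827081] ang -0.05881654413517255
side 162 mean [0.4805 0.0196 0.0647] z98 [0.0598 0.0651 0.0679] rect ((0.48100072145462036, 0.014371387660503387), (0.09395822882652283, 0.01410338282585144), 87.52835083007812) dir [0.04108651 0.99915559] ang -0.04109807787962427
top 164 mean [0.6708 0.2524 0.1288] z98 [0.1239 0.1291 0.1343] rect ((0.6718947291374207, 0.2529829442501068), (0.042316943407058716, 0.04110129177570343), 46.78831481933594) dir [-0.82718071 -0.561936  ] ang -0.974071897050333
top (0.078, 0.105) [ 274  155   55   54 2608] ((0.6172518134117126, 0.003864578902721405), (0.1646268516778946, 0.16385412216186523), 87.16435241699219) [0.615 0.003 0.089]
top (0.01, 0.026) [224 148  67  16 697] ((0.7163288593292236, 0.1599281132221222), (0.2239558845758438, 0.04711939021945), 87.95922088623047) [0.718 0.17  0.017]
top (0.01, 0.026) [313 154  40  15 364] ((0.7064163088798523, -0.0956745669
[... 1271 characters left out ...]
00e-03
  -6.00e-03]
 [-0.00e+00 -3.00e-03  6.50e-02  6.60e-02  6.00e-02 -5.00e-03 -2.00e-03
   1.00e-03]
 [-1.00e-03  0.00e+00  6.80e-02  6.30e-02  6.40e-02 -1.00e-03  0.00e+00
   1.00e-03]
 [-4.00e-03  6.00e-02  6.40e-02  6.30e-02  6.20e-02 -1.00e-03 -5.00e-03
   6.00e-03]
 [ 1.00e-03  6.20e-02  6.20e-02  6.60e-02  6.20e-02 -5.00e-03 -4.00e-03
   2.00e-03]
 [ 1.27e+00  6.40e-02  6.50e-02  6.90e-02  6.10e-02 -2.00e-03 -2.00e-03
  -1.00e-03]
 [-0.00e+00  6.20e-02  6.50e-02  6.40e-02  6.50e-02  0.00e+00 -2.00e-03
  -3.00e-03]
 [ 1.00e-03  6.50e-02  6.50e-02  6.60e-02  5.90e-02  3.00e-03 -2.00e-03
  -6.00e-03]
 [ 2.00e-03  6.60e-02  6.80e-02  6.60e-02  6.20e-02  2.00e-03 -2.00e-03
  -0.00e+00]]
```

View pics/c1.png

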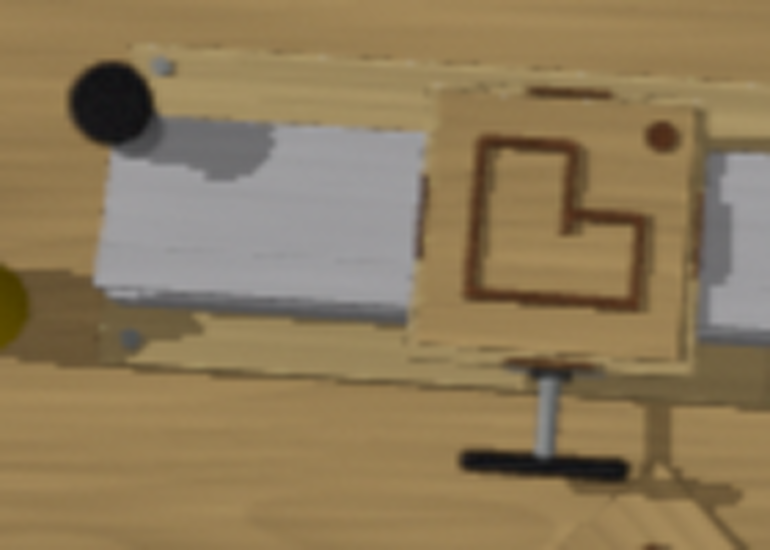

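The crop confirms the bar along bed y, centred near crop (545,465), with the stem running up from it to the carriage front at (548,370). Both views agree: handle at about (0.482, 0.011), bar top at 0.065–0.067, yaw about -0.045 and a 164 mm carriage plate. First move is to turn the tool so tool y = bed +y and tool x = bed -x.

>>> play_rows --steps '[{"claw":180,"dp":[0,0,0],"angular":[0,0,-2.36]},{"claw":180,"dp":[0,0,0],"angular":[0,0,-2.36]},{"claw":180,"dp":[0,0,0],"angular":[0,0,-2.36]},{"claw":180,"dp":[0,0,0],"angular":[0,0,-2.36]},{"claw":180,"dp":[0,0,0],"angular":[0,0,-2.36]},{"claw":180,"dp":[0,0,0],"angular":[0,0,-2.36]},{"claw":180,"dp":[0,0,0],"angular":[0,0,-2.36]},{"claw":180,"dp":[0,0,0],"angular":[0,0,-2.36]}]' --force 30

```text
clock: 0.77
tcp_pos: [0.2104, 0.5348, 0.2388]
orientation: [-0.0, 0.022, 1.0, -0.0]
wrist_force: [0.7, 0.3, -0.9]
finger_gap: 0.0251
```

```bash
cat >> h.py <<'E'
from scipy.spatial.transform import Rotation as Ro
def pose():
    s=env.get_state(); q=s['orientation']; R=Ro.from_quat([q[1],q[2],q[3],q[0]]).as_matrix(); return s,R,np.array(s['tcp_pos'])
def togo(t):
    s,R,p=pose(); print('t',round(s['clock'],2),'p',p.round(4),'tool',R.round(3).tolist(),'F tool',(R.T@s['wrist_force']).round(2),'gap',round(s['finger_gap'],4),'togo',(R.T@(np.array(t)-p)).round(4))
E
python3 - <<'E'
from h import *
t=np.load('pics/top0.npz');P=pts('top',t['d'])[206:224,290:310].reshape(-1,3)
m=(P[:,2]>.054)&(P[:,2]<.075);Q=P[m];Q=Q[Q[:,0]>.492]
print('stem',len(Q),Q.mean(0).round(4),np.median(Q,0).round(4))
togo([.511,.010,.16]); print(env.calibration('wrist'))
E
```

```text
stem 64 [0.5174 0.0077 0.0645] [0.5182 0.0079 0.0643]
t 0.77 p [0.2104 0.5348 0.2388] tool [[-0.999, 0.043, -0.001], [0.043, 0.999, -0.001], [0.0, -0.001, -1.0]] F tool [-0.65  0.29  0.92] gap 0.0251 togo [-0.3231 -0.5113  0.0791]
{'fx': 298.7682668630716, 'fy': 298.7682668630716, 'cx': 318.795872243733, 'cy': 200.1520495445351, 'hand_eye': array([[ 9.01453473e-04, -9.49108136e-01, -3.14949097e-01,
         7.97542734e-02],
       [ 9.99999381e-01,  6.49999514e-04,  9.03425635e-04,
        -1.04987950e-03],
       [-6.52731860e-04, -3.14949716e-01,  9.49108134e-01,
        -1.34111128e-01],
       [ 0.00000000e+00,  0.00000000e+00,  0.00000000e+00,
         1.00000000e+00]])}
```

>>> play_rows --steps '[{"claw":180,"dp":[-0.01,-0.016,0],"angular":[0,0,0]},{"claw":180,"dp":[-0.0155,-0.0245,0],"angular":[0,0,0]},{"claw":180,"dp":[-0.0155,-0.0245,0],"angular":[0,0,0]},{"claw":180,"dp":[-0.0155,-0.0245,0],"angular":[0,0,0]},{"claw":180,"dp":[-0.0155,-0.0245,0],"angular":[0,0,0]},{"claw":180,"dp":[-0.0155,-0.0245,0],"angular":[0,0,0]},{"claw":180,"dp":[-0.0155,-0.0245,0],"angular":[0,0,0]},{"claw":180,"dp":[-0.0155,-0.0245,0],"angular":[0,0,0]}]'

```text
clock: 1.43
tcp_pos: [0.3206, 0.341, 0.239]
orientation: [-0.0, 0.022, 1.0, -0.0]
wrist_force: [0.8, 0.6, -0.1]
finger_gap: 0.0251
```

>>> play_rows --steps '[{"claw":180,"dp":[-0.0155,-0.0245,0],"angular":[0,0,0]},{"claw":180,"dp":[-0.0155,-0.0245,0],"angular":[0,0,0]},{"claw":180,"dp":[-0.0155,-0.0245,0],"angular":[0,0,0]},{"claw":180,"dp":[-0.0155,-0.0245,0],"angular":[0,0,0]},{"claw":180,"dp":[-0.0155,-0.0245,0],"angular":[0,0,0]},{"claw":180,"dp":[-0.0155,-0.0245,0],"angular":[0,0,0]},{"claw":180,"dp":[-0.0155,-0.0245,0],"angular":[0,0,0]},{"claw":180,"dp":[-0.0155,-0.0245,0],"angular":[0,0,0]}]'

```text
clock: 2.1
tcp_pos: [0.4356, 0.1396, 0.239]
orientation: [-0.0, 0.023, 1.0, 0.0]
wrist_force: [0.7, 0.0, 1.4]
finger_gap: 0.0252
```

>>> play_rows --steps '[{"claw":180,"dp":[-0.0155,-0.0245,0],"angular":[0,0,0]},{"claw":180,"dp":[-0.0155,-0.0245,0],"angular":[0,0,0]},{"claw":180,"dp":[-0.0155,-0.0245,0],"angular":[0,0,0]},{"claw":180,"dp":[-0.0155,-0.0245,0.01],"angular":[0,0,0]},{"claw":180,"dp":[-0.0155,-0.0245,0.02],"angular":[0,0,0]},{"claw":180,"dp":[-0.0035,-0.008,0.02],"angular":[0,0,0]},{"claw":180,"dp":[0,0,0.02],"angular":[0,0,0]},{"claw":180,"dp":[0,0,0.01],"angular":[0,0,0]}]'

```text
clock: 2.77
tcp_pos: [0.5091, 0.0063, 0.1564]
orientation: [-0.002, 0.024, 1.0, 0.0]
wrist_force: [-0.7, 0.0, -0.2]
finger_gap: 0.0251
```

```bash
python3 - <<'E'
from h import *
togo([.511,.010,.16]); s,R,p=pose(); T=np.eye(4);T[:3,:3]=R;T[:3,3]=p
pc,d=snap('wrist','w1'); P=pts('wrist',d,T@env.calibration('wrist')['hand_eye'])
np.save('pics/w1P.npy',P)
X=(P-p)@R   # tool coords relative to TCP
m=(P[...,2]>.045)&(P[...,2]<.075)&(P[...,0]>.45)&(P[...,0]<.54)&(abs(P[...,1])<.08)
Q=X[m];print('tool-frame obj',len(Q))
for lo in np.arange(-.05,.05,.005):
    k=Q[(Q[:,0]>=lo)&(Q[:,0]<lo+.005)]
    if len(k)>3: print(lo.round(3),len(k),'y',np.percentile(k[:,1],[2,50,98]).round(4),'z',(p[2]-np.median(k[:,2])).round(4))
E
```

```text
t 2.77 p [0.5091 0.0063 0.1564] tool [[-0.999, 0.047, -0.004], [0.047, 0.999, 0.001], [0.004, 0.001, -1.0]] F tool [0.68 0.01 0.16] gap 0.0251 togo [-0.0017  0.0038 -0.0036]
tool-frame obj 3555
-0.035 277 y [-0.0293 -0.02    0.0071] z 0.0605
-0.03 348 y [-0.0123  0.0002  0.012 ] z 0.0671
-0.025 81 y [-0.0057 -0.0006  0.0052] z 0.0647
-0.02 74 y [-0.0056 -0.0006  0.0051] z 0.0647
-0.015 77 y [-0.0056  0.0002  0.0051] z 0.0649
-0.01 82 y [-0.0056  0.0001  0.0051] z 0.0648
-0.005 81 y [-0.0055 -0.0007  0.005 ] z 0.0647
-0.0 84 y [-0.0055  0.0001  0.005 ] z 0.0646
0.005 87 y [-0.0055  0.0001  0.0058] z 0.0648
0.01 91 y [-0.0055  0.0001  0.0057] z 0.0646
0.015 190 y [-0.0416  0.0001  0.0396] z 0.0633
0.02 681 y [-0.0462 -0.0007  0.0452] z 0.0657
0.025 854 y [-0.047  -0.0007  0.0463] z 0.0659
0.03 548 y [-0.0442  0.0016  0.0442] z 0.0629
```

View pics/w1.png

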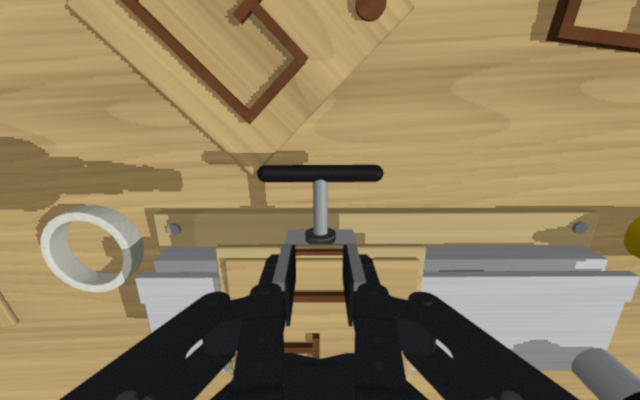

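The wrist view shows the tool centred over the stem (320,208), with the bar level at (320,173) and the carriage front at about row 235. In the tool frame the free gap runs from x -0.026 to +0.018 and the stem sits at y ≈ 0. I'll descend and straddle the stem.

>>> play_rows --steps '[{"claw":180,"dp":[-0.003,0,0.015],"angular":[0,0,0]},{"claw":180,"dp":[0,0,0.015],"angular":[0,0,0]},{"claw":180,"dp":[0,0,0.015],"angular":[0,0,0]},{"claw":180,"dp":[0,0,0.015],"angular":[0,0,0]},{"claw":180,"dp":[0,0,0.015],"angular":[0,0,0]},{"claw":180,"dp":[0,0,0.015],"angular":[0,0,0]},{"claw":180,"dp":[0,0,0.01],"angular":[0,0,0]},{"claw":180,"dp":[0,0,0],"angular":[0,0,0]}]'

```text
clock: 3.48
tcp_pos: [0.512, 0.0076, 0.0579]
orientation: [-0.002, 0.022, 1.0, 0.0]
wrist_force: [0.2, -0.4, 0.4]
finger_gap: 0.0254
```

```bash
python3 - <<'E'
from h import *
togo([.511,.010,.06]); snap('wrist','w2')
p,d=snap('side','s2'); cv2.imwrite('pics/s2c.png',cv2.resize(p[180:260,280:400],None,fx=5,fy=5,interpolation=2)[:,:,::-1])
E
```

```text
t 3.48 p [0.512  0.0076 0.0579] tool [[-0.999, 0.044, -0.003], [0.044, 0.999, 0.001], [0.003, 0.0, -1.0]] F tool [-0.22 -0.37 -0.35] gap 0.0254 togo [ 0.0011  0.0024 -0.0021]
```

View pics/s2c.png

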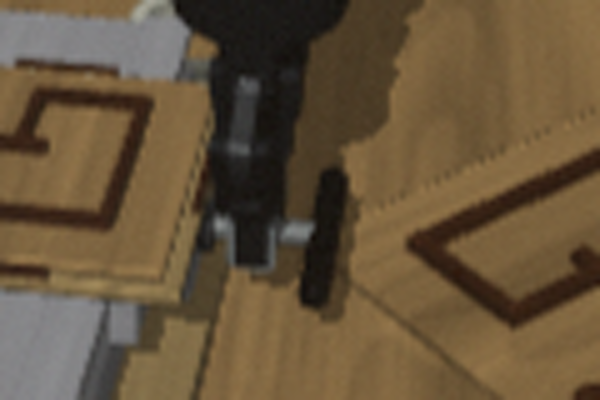

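The side crop shows the finger straddling the stem at crop (250,235) between carriage and bar, with its tip below the stem and no contact force. Now I'll pull: about 10 mm to reach the bar, then about 18 mm of plunger travel.

>>> play_rows --steps '[{"claw":180,"dp":[0.004,0,0],"angular":[0,0,0]},{"claw":180,"dp":[0.004,0,0],"angular":[0,0,0]},{"claw":180,"dp":[0.004,0,0],"angular":[0,0,0]},{"claw":180,"dp":[0.004,0,0],"angular":[0,0,0]},{"claw":180,"dp":[0.004,0,0],"angular":[0,0,0]},{"claw":180,"dp":[0.004,0,0],"angular":[0,0,0]},{"claw":180,"dp":[0.004,0,0],"angular":[0,0,0]},{"claw":180,"dp":[0,0,0],"angular":[0,0,0]}]'

```text
clock: 4.25
tcp_pos: [0.4873, 0.008, 0.0602]
orientation: [0.002, 0.023, 1.0, 0.0]
wrist_force: [7.1, 1.1, -3.4]
finger_gap: 0.0253
```

```bash
cat >> h.py <<'E'
def handle(tag):
    # bar & carriage edge along bed axes from top camera; bed x axis=(.999,-.0445)
    p,d=snap('top',tag);P=pts('top',d);ex=np.array([.999,-.0445]);ey=np.array([.0445,.999])
    m=(p.max(-1)<60)&(P[...,2]>.045)&(P[...,2]<.072)&(P[...,0]>.42)&(P[...,0]<.52)&(abs(P[...,1]-.03)<.12)
    Q=P[m][:,:2]; 
    p,d=snap('side',tag+'s');P=pts('side',d)
    m=(p.max(-1)<60)&(P[...,2]>.045)&(P[...,2]<.072)&(P[...,0]>.42)&(P[...,0]<.52)&(abs(P[...,1]-.03)<.12);S=P[m][:,:2]
    m=(P[...,2]>.078)&(P[...,2]<.094)&(P[...,0]>.5)&(P[...,0]<.72)&(abs(P[...,1]-.05)<.2)&(p[...,0]>90);C=P[m][:,:2]@ey
    print('side carr y-edge',np.percentile(C,98).round(4),'med',np.median(C).round(4))
    for n,q in(('top',Q),('side',S)):
        if len(q)>5: print(n,len(q),'bar x',np.percentile(q@ex,[5,50,95]).round(4),'y',np.percentile(q@ey,[1,50,99]).round(4))
E
python3 - <<'E'
from h import *
togo([.512,.0076,.058]); handle('t3')
E
```

```text
t 4.25 p [0.4873 0.008  0.0602] tool [[-0.999, 0.045, 0.005], [0.045, 0.999, -0.0], [-0.005, 0.0, -1.0]] F tool [-7.    1.39  3.43] gap 0.0253 togo [-0.0247  0.0007  0.0023]
side carr y-edge 0.115 med 0.055
top 33 bar x [0.4639 0.4682 0.4756] y [-0.0167 -0.0067  0.0114]
side 198 bar x [0.4616 0.4685 0.486 ] y [-0.0096  0.0486  0.0821]
```

>>> play_rows --steps '[{"claw":180,"dp":[0.002,0,0.0005],"angular":[0,0,0]},{"claw":180,"dp":[0.002,0,0.0005],"angular":[0,0,0]},{"claw":180,"dp":[0.001,0.001,0],"angular":[0,0,0]},{"claw":180,"dp":[0,0.002,0],"angular":[0,0,0]},{"claw":180,"dp":[0,0.002,0],"angular":[0,0,0]},{"claw":180,"dp":[0,0.002,0],"angular":[0,0,0]},{"claw":180,"dp":[0,0.002,0],"angular":[0,0,0]},{"claw":180,"dp":[0,0.001,0],"angular":[0,0,0]}]'

```text
clock: 5.02
tcp_pos: [0.4849, 0.0173, 0.0601]
orientation: [0.004, 0.023, 1.0, -0.001]
wrist_force: [8.4, -2.4, -1.0]
finger_gap: 0.0253
```

```bash
python3 - <<'E'
from h import *
togo([.512,.0076,.058]); handle('t4')
E
```

```text
t 5.02 p [0.4849 0.0173 0.0601] tool [[-0.999, 0.046, 0.008], [0.046, 0.999, -0.002], [-0.008, -0.002, -1.0]] F tool [-8.49 -2.03  1.12] gap 0.0253 togo [-0.0275 -0.0085  0.0023]
side carr y-edge 0.1243 med 0.0647
top 37 bar x [0.461 0.465 0.471] y [-0.0076  0.0054  0.0238]
side 206 bar x [0.4584 0.4656 0.4838] y [-0.0016  0.0593  0.0912]
```

The carriage moved about 9 mm with the plunger at about 17 mm. I'll go a little further, then return the fingers to the gap's middle so the plunger rides on the bar.

>>> play_rows --steps '[{"claw":180,"dp":[0,0.003,0],"angular":[0,0,0]},{"claw":180,"dp":[0,0.003,0],"angular":[0,0,0]},{"claw":180,"dp":[0,0.003,0],"angular":[0,0,0]},{"claw":180,"dp":[-0.005,0,0],"angular":[0,0,0]},{"claw":180,"dp":[-0.005,0,0],"angular":[0,0,0]},{"claw":180,"dp":[-0.007,0,0],"angular":[0,0,0]},{"claw":180,"dp":[-0.007,0,0],"angular":[0,0,0]},{"claw":180,"dp":[-0.006,0,0],"angular":[0,0,0]}]'

```text
clock: 5.78
tcp_pos: [0.5114, 0.026, 0.058]
orientation: [-0.001, 0.023, 1.0, 0.0]
wrist_force: [-0.3, -0.8, -0.2]
finger_gap: 0.0251
```

```bash
python3 - <<'E'
from h import *
togo([.512,.0076,.058]); handle('t5')
E
```

```text
t 5.78 p [0.5114 0.026  0.058 ] tool [[-0.999, 0.045, -0.001], [0.045, 0.999, 0.0], [0.001, 0.0, -1.0]] F tool [ 0.28 -0.77  0.18] gap 0.0251 togo [-0.0015 -0.0183 -0.    ]
side carr y-edge 0.1339 med 0.0749
top 46 bar x [0.464  0.4689 0.474 ] y [0.0023 0.0209 0.0403]
side 217 bar x [0.4619 0.4691 0.5117] y [0.008  0.0675 0.1011]
```

The plunger is riding on the bar (about 13 mm out) with the carriage at about +19 mm. I'll push on toward about +40 mm, then go slowly.

>>> play_rows --steps '[{"claw":180,"dp":[0,0.0025,0],"angular":[0,0,0]},{"claw":180,"dp":[0,0.0025,0],"angular":[0,0,0]},{"claw":180,"dp":[0,0.0025,0],"angular":[0,0,0]},{"claw":180,"dp":[0,0.0025,0],"angular":[0,0,0]},{"claw":180,"dp":[0,0.0025,0],"angular":[0,0,0]},{"claw":180,"dp":[0,0.0025,0],"angular":[0,0,0]},{"claw":180,"dp":[0,0.0025,0],"angular":[0,0,0]},{"claw":180,"dp":[0,0.0025,0],"angular":[0,0,0]}]'

```text
clock: 6.55
tcp_pos: [0.5115, 0.0445, 0.058]
orientation: [-0.001, 0.023, 1.0, -0.002]
wrist_force: [-0.4, -7.4, -1.5]
finger_gap: 0.0252
```

```bash
python3 - <<'E'
from h import *
togo([.512,.0076,.058]); handle('t6')
E
```

```text
t 6.55 p [0.5115 0.0445 0.058 ] tool [[-0.999, 0.046, -0.001], [0.046, 0.999, -0.004], [0.001, -0.004, -1.0]] F tool [ 0.08 -7.44  1.52] gap 0.0252 togo [-0.0022 -0.0368  0.0002]
side carr y-edge 0.1465 med 0.0876
top 56 bar x [0.4645 0.4696 0.4741] y [0.0149 0.0398 0.0651]
side 212 bar x [0.4619 0.469  0.5088] y [0.022  0.0778 0.1134]
```

>>> play_rows --steps '[{"claw":180,"dp":[0,0.0015,0],"angular":[0,0,0]},{"claw":180,"dp":[0,0.0015,0],"angular":[0,0,0]},{"claw":180,"dp":[0,0.0015,0],"angular":[0,0,0]},{"claw":180,"dp":[0,0.0015,0],"angular":[0,0,0]},{"claw":180,"dp":[0,0.0015,0],"angular":[0,0,0]},{"claw":180,"dp":[0,0.0015,0],"angular":[0,0,0]},{"claw":180,"dp":[0,0.0015,0],"angular":[0,0,0]},{"claw":180,"dp":[0,0.0015,0],"angular":[0,0,0]}]'

```text
clock: 7.32
tcp_pos: [0.5123, 0.0569, 0.0581]
orientation: [-0.0, 0.023, 1.0, -0.001]
wrist_force: [0.4, -6.2, -1.8]
finger_gap: 0.025
```

```bash
python3 - <<'E'
from h import *
togo([.512,.0076,.058]); handle('t7')
E
```

```text
t 7.32 p [0.5123 0.0569 0.0581] tool [[-0.999, 0.046, -0.001], [0.046, 0.999, -0.003], [0.001, -0.003, -1.0]] F tool [-0.68 -6.19  1.84] gap 0.025 togo [-0.002  -0.0492  0.0002]
side carr y-edge 0.1587 med 0.0998
top 59 bar x [0.4651 0.4695 0.4744] y [0.0273 0.0525 0.0807]
side 232 bar x [0.4625 0.4699 0.5091] y [0.0331 0.0928 0.126 ]
```

>>> play_rows --steps '[{"claw":180,"dp":[0,0.001,0],"angular":[0,0,0]},{"claw":180,"dp":[0,0.001,0],"angular":[0,0,0]},{"claw":180,"dp":[0,0.001,0],"angular":[0,0,0]},{"claw":180,"dp":[0,0.001,0],"angular":[0,0,0]},{"claw":180,"dp":[0,0.001,0],"angular":[0,0,0]},{"claw":180,"dp":[0,0.001,0],"angular":[0,0,0]},{"claw":180,"dp":[0,0.001,0],"angular":[0,0,0]},{"claw":180,"dp":[0,0.001,0],"angular":[0,0,0]}]'

```text
clock: 8.08
tcp_pos: [0.5131, 0.066, 0.0584]
orientation: [0.0, 0.023, 1.0, -0.0]
wrist_force: [-0.6, -1.8, 0.9]
finger_gap: 0.0255
```

```bash
python3 - <<'E'
from h import *
togo([.512,.0076,.058]); handle('t8')
E
```

```text
t 8.08 p [0.5131 0.066  0.0584] tool [[-0.999, 0.045, 0.0], [0.045, 0.999, -0.0], [-0.0, -0.0, -1.0]] F tool [ 0.51 -1.83 -0.86] gap 0.0255 togo [-0.0015 -0.0584  0.0004]
side carr y-edge 0.1674 med 0.1092
top 68 bar x [0.477  0.4814 0.4868] y [0.0366 0.0633 0.0947]
side 231 bar x [0.4734 0.4806 0.5099] y [0.0419 0.1001 0.1347]
```

The bar snapped in: bar x went from 0.4695 to 0.4814, its home value, with the carriage at about +52 mm. I'll nudge gently to confirm it is locked.

>>> play_rows --steps '[{"claw":180,"dp":[0,0.001,0],"angular":[0,0,0]},{"claw":180,"dp":[0,0.001,0],"angular":[0,0,0]},{"claw":180,"dp":[0,0.001,0],"angular":[0,0,0]},{"claw":180,"dp":[0,0.001,0],"angular":[0,0,0]},{"claw":180,"dp":[0,0,0],"angular":[0,0,0]},{"claw":180,"dp":[0,0,0],"angular":[0,0,0]},{"claw":180,"dp":[0,0,0],"angular":[0,0,0]},{"claw":180,"dp":[0,0,0],"angular":[0,0,0]}]'

```text
clock: 8.85
tcp_pos: [0.5132, 0.0674, 0.0584]
orientation: [-0.0, 0.024, 1.0, -0.003]
wrist_force: [-1.2, -10.4, 1.5]
finger_gap: 0.0251
```

```bash
python3 - <<'E'
from h import *
togo([.512,.0076,.058]); handle('t9')
E
```

```text
t 8.85 p [0.5132 0.0674 0.0584] tool [[-0.999, 0.047, -0.0], [0.047, 0.999, -0.005], [0.0, -0.005, -1.0]] F tool [  0.7  -10.42  -1.43] gap 0.0251 togo [-0.0016 -0.0598  0.0007]
side carr y-edge 0.1683 med 0.1097
top 72 bar x [0.477  0.4816 0.4869] y [0.0379 0.066  0.0976]
side 233 bar x [0.4734 0.4803 0.5096] y [0.0422 0.0998 0.136 ]
```

Locked: 4 mm commanded gave only about 1 mm of motion and force rose to 10 N. Next I'll centre on the stem, lift straight up and look.

>>> play_rows --steps '[{"claw":180,"dp":[0,-0.003,0],"angular":[0,0,0]},{"claw":180,"dp":[0,-0.003,0],"angular":[0,0,0]},{"claw":180,"dp":[0,-0.003,0],"angular":[0,0,0]},{"claw":180,"dp":[0,0,0],"angular":[0,0,0]},{"claw":180,"dp":[0,0,-0.005],"angular":[0,0,0]},{"claw":180,"dp":[0,0,-0.01],"angular":[0,0,0]},{"claw":180,"dp":[0,0,-0.02],"angular":[0,0,0]},{"claw":180,"dp":[0,0,-0.02],"angular":[0,0,0]}]'

```text
clock: 9.62
tcp_pos: [0.5123, 0.0613, 0.1142]
orientation: [-0.001, 0.022, 1.0, 0.0]
wrist_force: [1.2, 0.9, -0.0]
finger_gap: 0.0249
```

>>> play_rows --steps '[{"claw":180,"dp":[0,0,-0.03],"angular":[0,0,0]},{"claw":180,"dp":[0,0,-0.03],"angular":[0,0,0]},{"claw":180,"dp":[0,0,-0.03],"angular":[0,0,0]},{"claw":180,"dp":[0.02,0,-0.02],"angular":[0,0,0]},{"claw":180,"dp":[0.02,0,0],"angular":[0,0,0]},{"claw":180,"dp":[0.02,0,0],"angular":[0,0,0]},{"claw":180,"dp":[0.02,0,0],"angular":[0,0,0]},{"claw":180,"dp":[0,0,0],"angular":[0,0,0]}]'

```text
clock: 10.28
tcp_pos: [0.4295, 0.0652, 0.2245]
orientation: [-0.001, 0.022, 1.0, 0.0]
wrist_force: [-0.8, 0.1, -0.2]
finger_gap: 0.025
```

```bash
python3 - <<'E'
from h import *
togo([.512,.0076,.058]); handle('t10')
cv2.imwrite('pics/t10c.png',cv2.resize(cv2.imread('pics/t10s.png')[140:390,180:430],None,fx=2.3,fy=2.3,interpolation=2))
E
```

```text
t 10.28 p [0.4295 0.0652 0.2245] tool [[-0.999, 0.044, -0.001], [0.044, 0.999, 0.0], [0.001, 0.0, -1.0]] F tool [0.77 0.07 0.17] gap 0.025 togo [-0.0852 -0.054   0.1664]
side carr y-edge 0.1684 med 0.1088
top 54 bar x [0.4765 0.4812 0.4862] y [0.0378 0.0599 0.0837]
side 187 bar x [0.4733 0.4789 0.4854] y [0.0418 0.0942 0.1356]
```

View pics/t10c.png

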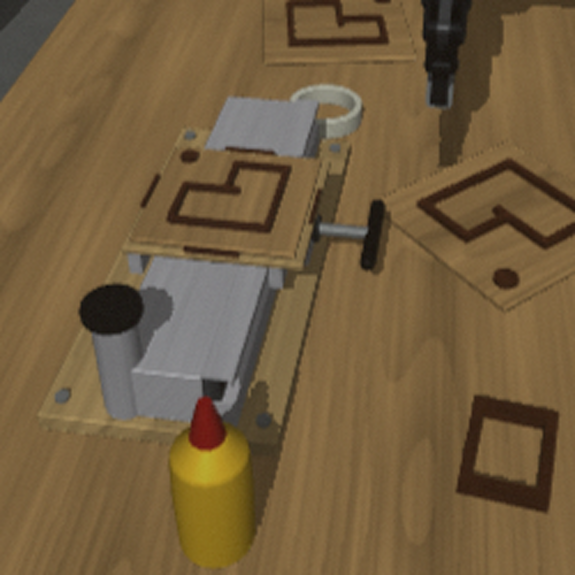

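The crop shows the carriage advanced toward the post, with the plaque flat in its nest at (235,195) and the T-handle home at (373,235). Glue, tape and frame are in place, and the gripper is clear at (440,90).

```bash
python3 -c "
from workcell import env
print(env.hand_in())"
```

```text
the job is handed in; nothing more can be done
None
```

I advanced the carriage one notch toward the round post, and the plunger sprang fully home there. The job is handed in, at about 10.4 s of robot time out of 38.

I straddled the stem, hooked the T-handle bar and pulled the plunger out about 17 mm. I slid the carriage about 19 mm off its notch, then let the pin ride on the smooth bar. From there I pushed the stem slowly until the pin snapped in at about +53 mm (expected 50 to 70 mm).

**Last checks:**
- **Plunger home:** the bar reads x = 0.481 from the top camera, matching 0.482 at the start. It read 0.469 while riding between notches.
- **Locked:** after the snap, a further 4 mm push moved the tool only about 1 mm and force rose to 10 N. That is well above the carriage's 2 to 4 N friction.
- **Scene:** the plaque lies flat in its nest, and the glue, tape and frame were left untouched. The gripper is clear, with no contact force.

No check failed. The side camera's bar centre reads about 2 mm off the top camera's, within the calibration error. Pushing between notches took 6 to 7 N, a bit more than the stated friction, but nothing jammed.

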